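Check a pendulum angle gauge on the round-headed stud

TASK

Check the pendulum angle gauge at its red mark: slide the red transport lock on its cradle away from the gauge all the way to its end stop and leave it there, then lift the gauge out by its stem and stand its sole on the steel ball of the round-headed stud. Rock the gauge on the ball until its swinging black pointer settles inside the red mark, dial upright, and finish while still holding it there in the gripper, sole touching the ball and pointer steady on the mark. Leave the jar, test block, specimen and blue tray where they are.

Things in the scene. Friction and masses are not known exactly. Their poses are not given: they have to be found in the camera images.
- lock (a joint): Transport lock of the cradle, in m: 0 = fully locked (its steel tongue covers 15 mm of the sole's +y end, 2 mm above the sole, so that the gauge cannot be lifted), 0.040 = end stop, gauge free. It slides along the cradle's own +y, away from the gauge, with about 2.5 N of friction and stays where it is left.
- lock_grip (a point): Near the middle of the lock's red upright grip, 18 x 18 mm and 48 mm tall, standing from 26 to 74 mm above the table; this point is on its centre line 54 mm above the table, axes as the cradle's. It moves with the lock. Beside it two aluminium guide rails reach 26 mm above the table, their outer faces 21 mm to each side of the grip's middle along the cradle's x. The grip stands 110 mm (locked) to 150 mm (free) from the gauge's centre line.
- cradle: Fixed blue cradle on the table, 66 mm (x) by 252 mm (y, from -75 to +177 mm) with a floor 6 mm thick and black kerbs 14 mm above the table round the gauge's sole (about 2 mm play). Origin on the table under the middle of the gauge; x is the side the dial faces, y points to the lock.
- gauge: Loose angle gauge, about 0.4 to 0.6 kg, standing in the cradle. Origin: centre of the flat underside of its sole; z up through the stem, x out of the dial face, y along the sole. Sole 36 (x) x 130 (y) x 12 mm; on it an upright round grey housing of 100 mm diameter, 22 mm thick, centre 62 mm above the origin, white dial on +x with black ticks every 10 degrees (longer every 30).
- gauge_stem (a point): Middle of the black square stem on top of the gauge, by which it is held: 22 x 22 mm, 112 to 162 mm above the sole's underside, this point 138 mm above it on the gauge's centre line; axes as the gauge's.
- pointer (a joint): Angle in rad of the free-swinging black pendulum pointer relative to the gauge, about the gauge's x axis through the dial centre; 0 = along the gauge's z. A brass bob keeps the pointer vertical in the world (swings die out in about 1 s), so turning the gauge about its own x by -a (top leaning to its +y) makes it read +a.
- pointer_tip (a point): Near the pointer's upper end, 40 mm from the dial centre; its z runs along the pointer.
- mark (a joint): Angle in rad of the red mark on the dial, same axis, zero and sense as the pointer's; stays where it was set, 0.17 to 0.36. Pointer and mark agree when their values are equal.
- mark_tip (a point): Middle of the red mark, a radial bar 6 mm wide and 16 mm long, 38 mm from the dial centre; its z points outwards along the mark.
- stud: Fixed round-headed stud standing on the table: dark foot of 80 mm diameter, short screw, blue collar of 44 mm diameter, steel ball on top. Origin on the table under its middle.
- ball (a point): Centre of the stud's steel ball: radius 26 mm, centre 44 mm above the table, so its top is 70 mm above the table.
- jar: Bystander: glass jar with white cap, 56 mm diameter, 85 mm tall; origin under its middle.
- test_block: Bystander: round steel hardness test block, 60 mm diameter, 14 mm thick; origin under its middle.
- specimen: Bystander: black mounted specimen, 35 mm diameter, 18 mm tall; origin under its middle.
- tray: Bystander: open blue tray 120 x 180 x 50 mm; origin under its middle.

How it is judged (in metres and radians):
On the way, in this order (a step that is already met when the one before it is completed fails the run):
1. the transport lock is slid to its end stop while the gauge still stands upright in the cradle (value of joint lock above 0.036 m and distance of gauge from where it was at the start of the episode below 0.01 m and angle between gauge's own z axis and vertical below 0.12 rad), for 0.2 s.
2. the gauge's sole is set on the ball of the stud (contact force between gauge and stud above 0.3 N and z of ball in the frame of gauge below -0.02 m), for 0.1 s.
At the end, for the whole second after the job is handed in: Lock within 4 mm of its end stop; gripper still holding the gauge, its sole pressed on the stud's ball (over 0.3 N), gauge over 45 mm above the table, dial upright within 12 degrees, gauge still, pointer within 0.07 rad of the red mark's middle (all of step 2 and value of joint lock above 0.036 m and angle between the z axis of pointer_tip and the z axis of mark_tip, either way round below 0.07 rad and height (world z) of gauge above 0.045 m and angle between gauge's own x axis and vertical between 1.36 and 1.78 rad and contact force between the fingers and gauge above 1 N and linear speed of gauge below 0.02 m/s); the arm keeps its last pose, push and grip.
It fails at once if a bystander was moved by more than 20 mm (distance of any of jar, test_block, specimen, tray from where it was at the start of the episode above 0.02 m).
It also fails if it takes over 58 s, if anything falls off the work surface, if the arm or the gripper's body presses on something with over 40 N, if the wrist force passes 120 N, or if a joint passes its speed limit or range.

ROBOT

A 6-joint arm with a two-finger parallel gripper is mounted at the origin on the work surface. World frame = base frame: x ahead of the robot, y to its left, z up, the work surface at z = 0. Lengths are in mm, angles in rad, forces in N, time in s.
With the tool pointing down it reaches from about 400 to 925 mm from the base axis. Payload 12.5 kg.
Tool frame: the origin (TCP) lies at the very end of the fingers, on their centre line; the grasp point (between the pads) lies 19 mm behind it; z points along the fingers, y is the line along which they close (so a half turn about z gives the same grasp; the last joint's range is limited). The gripper opens to 95 mm and grips with 3 to 60 N. Pads are 20 mm wide; open, the fingers measure 119 mm over their backs; the gripper's body (75 mm by 180 mm) begins 59 mm behind the grasp point.
Start: joints at [1.078, 0.491, 1.559, -0, 1.092, -0.106], TCP at [235.752, 578.85, 214.661] pointing down, gripper open.
Joint ranges: [-3.1, 3.1], [-0.84, 2.19], [0.05, 2.79], [-1.13, 4.28], [0.06, 2.93], [-2.69, 2.69]. Speed limits (rad/s): [2.22, 2.22, 2.79, 3.14, 3.14, 3.14].

INTERFACE

Orientations are given as [roll, pitch, yaw] about the fixed x, y, z axes, in that order (R = Rz(yaw) Ry(pitch) Rx(roll)).
In Python, from cell import * gives the robot as it stands.
- The arm moves only by the tool step_arm, never from a script. Its argument "plan" is a list of rows, each an object of numbers: "x", "y", "z": the shift along the tool's x, y, z in units of 25 mm (1.0 is 25 mm); "rx", "ry", "rz": the turn, a rotation vector about the tool's x, y, z in units of 0.1 rad (1.0 is 0.1 rad). In form: [{"x": .., "y": .., "z": .., "rx": .., "ry": .., "rz": ..}, ...]. A call has exactly 10 rows; each row shifts and turns the commanded pose from where the row before left it, along the tool's axes as they then stand; what a row does not reach is not made up. A row lasts 1/12 s, in which the tool goes at most 41.7 mm and 7.16 degrees, less where a joint would pass 70% of its speed; a pose out of reach is approached as far as the arm can. A call with a number of a shift or a turn outside -1 to 1 is refused whole. A call with a gripper value outside its range is refused whole. "jaw" is the closure, from -1 (fully open) to 1 (shut), so that 0 is half open, set as the call begins (left out, the last holds). The fingers move at their own pace and stop on an object; the grip force is fixed at half the most. Time passes only in rows, so rows that do not move let the fingers close, or fill a call up. It gives the time, the measured TCP pose, the force, the opening and the grip force at its end, in the units of the state.
- state(): the state, without advancing time (a new reading comes with each control period).
- read_camera(name): name is "scene" or "top"; returns a dict with "image" (420x560x3 uint8, red, green, blue), "depth" (420x560 float32, mm along the optical axis (not along the pixel's ray), 0 where there is no reading), "vfov" (degrees; the focal length in pixels is half the picture's height over the tangent of half this angle, whatever the lens; pixels are square), "cx", "cy" (the principal point, pixels), "k1" (the pictures are not rectified: a ray, as slopes to the right and down, at radius r is drawn at 1 + k1 r^2 times it, then the intrinsics apply), "R" (3x3) and "t" (3): a world point X has camera coordinates R X + t. Camera axes: x right, y down, z forward; pixel columns grow to the right and rows downward; lengths in mm; the calibration is good to about 2 mm. A picture is of the moment at which its call begins.
- job_done(): hands the job in; it is judged then, once.
The state is a dict: "t": time; "joints": joint angles; "qvel": joint speeds; "tau": joint torques, N m; "eef_pos": TCP position; "tcp_rot": TCP orientation; "ft_force": force on the tool from outside, world axes, zero at the start; "moment": the same for the moment, N m; "opening": opening from 0.0 (shut) to 1.0 (fully open); "grip_force": force on a finger pad.
Only numpy, scipy, OpenCV 4.12 (cv2) and the standard library are available. Lean on these libraries where they do the work, as an engineer would, in place of code of your own. Each camera call takes 0.05 s, during which the arm holds its last target. There are 200 camera calls.

## Working session

There is one attempt and no reset: what is moved stays moved. The work goes in short steps, Python scripts to look and compute and a tool call to move; the robot and the scene stay as the last step left them, time stands still between calls to the robot, and variables do not carry over. Pictures are saved under pics/ and viewed, at most 10 in all, crops included, and the job is handed in when it is done.

Besides the shell and the picture viewer there is one more tool, called after "Request:" as name(argument=value, ...), one argument or row to a line, values as JSON. step_arm: Moves the arm, as the interface text tells. Shifts and turns lie within -1 to 1; 1 stands for 25 mm of shift or 0.1 rad of turn. Its arguments: {"type":"object","properties":{"plan":{"type":"array","items":{"type":"object","properties":{"x":{"type":"number"},"y":{"type":"number"},"z":{"type":"number"},"rx":{"type":"number"},"ry":{"type":"number"},"rz":{"type":"number"}}}},"jaw":{"type":"number"}},"required":["plan"]}

```bash
mkdir -p pics; cat > h.py <<'E'
from cell import *
import numpy as np, cv2, pickle
def shot(name,fn):
    c=read_camera(name); cv2.imwrite(f'pics/{fn}.png',cv2.resize(c['image'][:,:,::-1],None,fx=1.42,fy=1.42,interpolation=cv2.INTER_CUBIC))
    pickle.dump(c,open(f'pics/{fn}.pkl','wb')); return c
def K(c):
    f=c['image'].shape[0]/2/np.tan(np.radians(c['vfov'])/2)
    return np.array([[f,0,c['cx']],[0,f,c['cy']],[0,0,1]])
def rays(c,uv):
    p=cv2.undistortPoints(np.array(uv,float).reshape(-1,1,2),K(c),np.array([c['k1'],0,0,0.])).reshape(-1,2)
    return np.c_[p,np.ones(len(p))]
def onz(c,uv,z):
    R=np.array(c['R']);t=np.array(c['t']);d=rays(c,uv)@R;o=-R.T@t
    return o+d*((z-o[2])/d[:,2])[:,None]
def cloud(c):
    h,w=c['depth'].shape;u,v=np.meshgrid(np.arange(w),np.arange(h))
    r=rays(c,np.c_[u.ravel(),v.ravel()]);P=r*c['depth'].reshape(-1,1)
    return ((P-np.array(c['t']))@np.array(c['R'])).reshape(h,w,3)
E
python3 - <<'E'
from h import *
for n in('scene','top'):
    c=shot(n,n+'0'); print(n,c['vfov'],c['cx'],c['cy'],c['k1'],-np.array(c['R']).T@c['t'],np.array(c['R']).round(3).tolist(),(c['depth']>0).mean())
print(state())
E
```

```text
scene 57.425360174667325 275.97841278229777 213.15057439159952 -0.082588753548222 [1059.17475631  -48.10656482  737.98853798] [[-0.16, 0.987, 0.006], [0.797, 0.132, -0.589], [-0.582, -0.09, -0.808]] 0.9959863945578231
top 47.24880969090659 270.54941068957646 211.35533341723345 -0.015636412804491625 [ 530.23758033 -122.84924663 1312.7928536 ] [[0.028, -0.999, -0.025], [-0.998, -0.027, -0.059], [0.059, 0.027, -0.998]] 0.9959651360544217
{'t': 0.1, 'joints': array([ 1.07840145e+00,  4.91519259e-01,  1.55938589e+00,  1.76384586e-05,
        1.09170233e+00, -1.05617367e-01]), 'qvel': array([-0.00051781, -0.00285015,  0.00026187,  0.0005926 ,  0.00072971,
       -0.00223247]), 'tau': array([ 4.20835931e-03, -6.13617325e+01, -2.58606416e+01,  6.93895994e-02,
        4.69960109e-02, -4.90610637e-05]), 'eef_pos': array([235.63734272, 578.64793943, 214.10867466]), 'tcp_rot': array([-3.14058514e+00, -1.22540542e-04,  2.75480695e+00]), 'ft_force': array([ 0.69403035, -0.1557444 , -0.3468597 ]), 'moment': array([-0.04792434, -0.0165051 ,  0.00973252]), 'grip_force': 0.0, 'opening': 1.0014992525936737}
```

View pics/scene0.png

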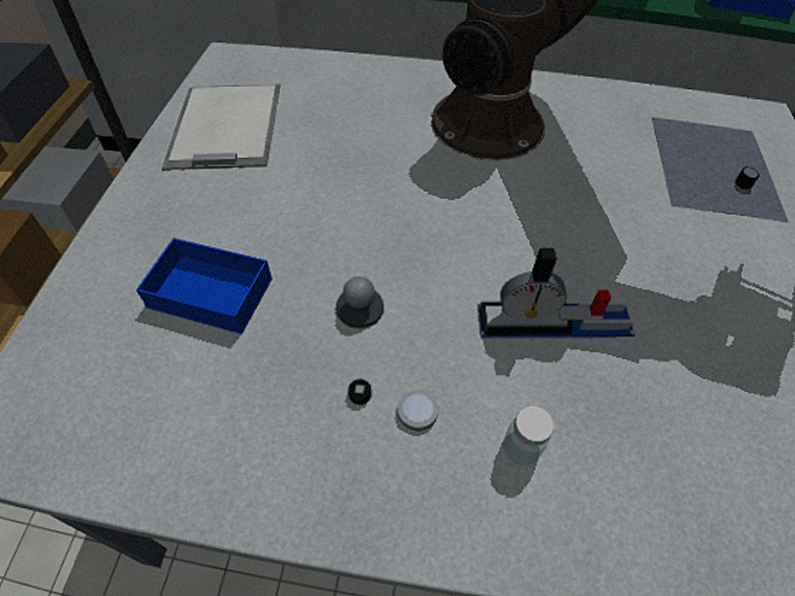

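View pics/top0.png

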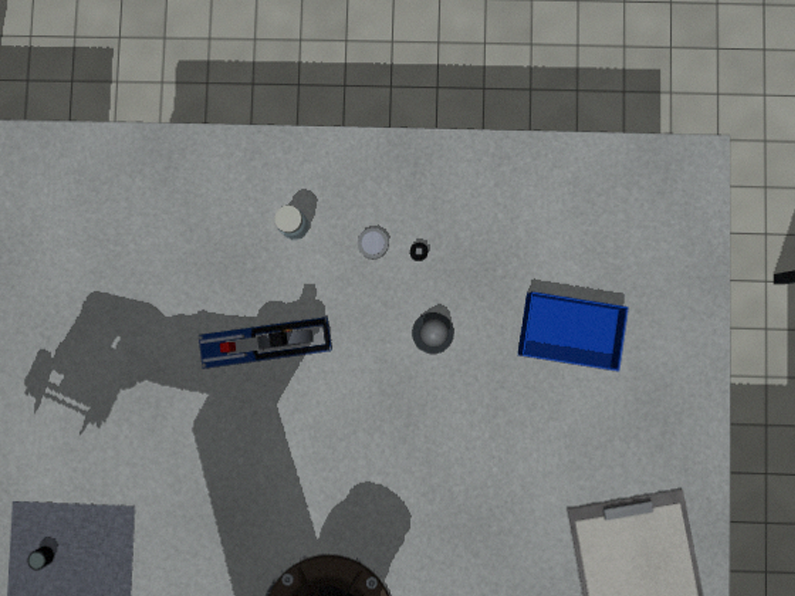

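The scene picture shows the gauge at about (535,300), its stem top at (545,253), the red lock grip at (601,300) and the ball at (359,292). In the top view the lock grip is at (228,348), the stem at (278,338) and the ball at (434,331). The dial faces +x, away from the robot.

```bash
python3 - <<'E'
from h import *
from scipy.optimize import least_squares
for n in('scene0','top0'):
    c=pickle.load(open(f'pics/{n}.pkl','rb'));P=cloud(c);I=c['image'].astype(int)
    red=(I[...,0]>110)&(I[...,1]<50)&(I[...,2]<50)
    X=P[red];g=X[(X[:,2]>40)];top=g[g[:,2]>70]
    print(n,'red',len(g),g.min(0),g.max(0),'top',top.mean(0),len(top))
    reg=(P[...,0]>350)&(P[...,0]<700)&(P[...,1]>0)&(P[...,1]<350)
    s=P[reg&(P[...,2]>155)];print('stemtop',len(s),s.mean(0),s.min(0),s.max(0))
    # kerbs / cradle footprint
    k=P[reg&(P[...,2]>4)&(P[...,2]<30)];r=cv2.minAreaRect(k[:,:2].astype(np.float32));print('cradle rect',r,cv2.boxPoints(r).tolist())
    uv=(359,285) if n[0]=='s' else (434,331)
    q=P[int(uv[1]/1.42),int(uv[0]/1.42)];print('ballpx',q)
    b=P[(np.linalg.norm(P[...,:2]-q[:2],axis=2)<40)&(P[...,2]>42)]
    f=least_squares(lambda x:np.linalg.norm(b-x,axis=1)-26,q-[0,0,26],loss='soft_l1');print('ball',f.x,np.abs(f.fun).mean(),len(b))
c=pickle.load(open('pics/scene0.pkl','rb'));i=c['image'][160:250,325:460,::-1]
cv2.imwrite('pics/crop1.png',cv2.resize(i,None,fx=5.9,fy=5.9,interpolation=cv2.INTER_CUBIC))
E
```

```text
Traceback (most recent call last):
ValueError: zero-size array to reduction operation minimum which has no identity
```

```bash
python3 - <<'E'
from h import *
from scipy.optimize import least_squares
c=pickle.load(open('pics/scene0.pkl','rb'));i=c['image'][160:250,325:460,::-1]
cv2.imwrite('pics/crop1.png',cv2.resize(i,None,fx=5.9,fy=5.9,interpolation=cv2.INTER_CUBIC))
for n in('scene0','top0'):
    c=pickle.load(open(f'pics/{n}.pkl','rb'));P=cloud(c);I=c['image'].astype(int)
    u=(601,300) if n[0]=='s' else (228,348)
    print(n,I[int(u[1]/1.42),int(u[0]/1.42)],P[int(u[1]/1.42),int(u[0]/1.42)])
    red=(I[...,0]>80)&(I[...,0]>2.5*I[...,1])
    X=P[red];g=X[(X[:,2]>40)&(X[:,2]<78)];
    if len(g): print('red',len(g),np.median(g,0),g.min(0),g.max(0));t=g[g[:,2]>68];print(len(t),t.mean(0) if len(t) else 0)
    reg=(P[...,0]>350)&(P[...,0]<700)&(P[...,1]>0)&(P[...,1]<350)
    s=P[reg&(P[...,2]>155)&(P[...,2]<175)];print('stemtop',len(s),s.mean(0),s.min(0),s.max(0))
    k=P[reg&(P[...,2]>4)&(P[...,2]<30)];r=cv2.minAreaRect(k[:,:2].astype(np.float32));print('cradle rect',r,np.round(cv2.boxPoints(r)).tolist())
    uv=(359,285) if n[0]=='s' else (434,331)
    q=P[int(uv[1]/1.42),int(uv[0]/1.42)];print('ballpx',q)
    b=P[(np.linalg.norm(P[...,:2]-q[:2],axis=2)<40)&(P[...,2]>42)]
    f=least_squares(lambda x:np.linalg.norm(b-x,axis=1)-26,q-[0,0,26],loss='soft_l1');print('ball',f.x,np.abs(f.fun).mean(),len(b))
E
```

```text
scene0 [58 13  4] [519.92745323 195.58796965  70.37425807]
red 36 [513.94796477 199.22380542  74.33095763] [503.70938083 192.32606412  72.24219007] [520.29029944 208.23878658  76.49596011]
36 [512.89144802 200.08354725  74.33429669]
stemtop 148 [532.51588515  89.67323197 165.73207147] [517.74882013  78.45058381 155.12882565] [541.92735442 102.96812455 171.22574053]
cradle rect ((524.07373046875, 173.48651123046875), (341.7535095214844, 348.3207702636719), 0.5135763883590698) [[352.0, 346.0], [355.0, -2.0], [697.0, 1.0], [693.0, 349.0]]
ballpx [ 551.85302583 -180.05623308   70.4766871 ]
ball [ 548.90717467 -182.15151966   44.44651851] 0.9381949267530928 366
top0 [92 14 14] [508.10852017 194.40770661  74.59971166]
red 28 [510.5476515  199.87347956  75.27540789] [502.76091741 193.92563262  71.62158366] [518.45921208 208.15533385  77.73511743]
28 [510.53382361 200.12746838  74.89648858]
stemtop 92 [527.58169911  88.84906996 167.77702742] [516.6143022   77.93137173 156.29410105] [538.73413476 101.25899132 174.25943212]
cradle rect ((524.9971923828125, 174.93833923339844), (349.9457702636719, 349.5362243652344), 89.97058868408203) [[350.0, 0.0], [700.0, -0.0], [700.0, 350.0], [350.0, 350.0]]
ballpx [ 549.69965184 -179.87553287   72.10634912]
ball [ 547.41159218 -181.27740295   45.17570873] 1.3326794361139722 297
```

View pics/crop1.png

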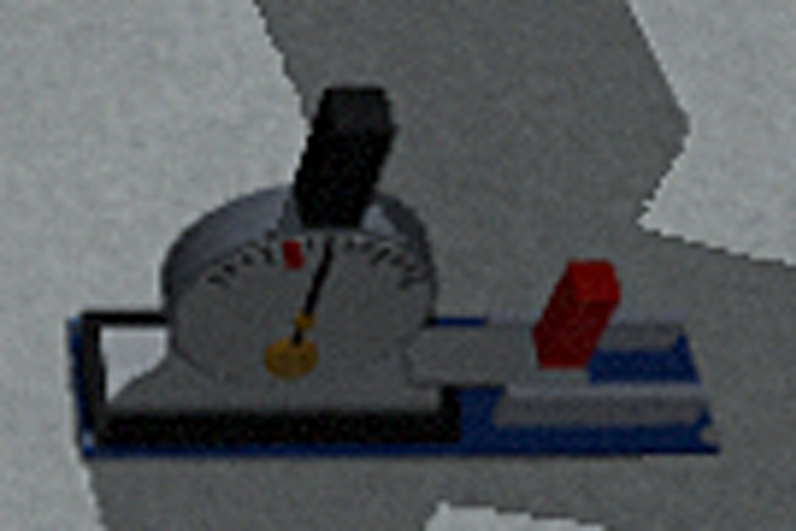

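The crop shows the red mark at (293,255), the pointer tip at (328,245), the pivot at about (305,322) and the lock grip's top at (597,275). The cradle's near-edge corners are (85,458) and (718,450). Next I'll compute the geometry.

```bash
python3 - <<'E'
from h import *
from itertools import chain
S=pickle.load(open('pics/scene0.pkl','rb'));T=pickle.load(open('pics/top0.pkl','rb'))
cr=lambda l:[(325+x/5.9-.4,160+y/5.9-.4) for x,y in l]
tp=lambda l:[(x/1.42-.15,y/1.42-.15) for x,y in l]
print('front edge z0',onz(S,cr([(85,458),(718,450)]),0).round(1).tolist())
print('top corners z0',onz(T,tp([(199,335),(203,369),(331,350),(327,317)]),6).round(1).tolist())
print('grip top S',onz(S,cr([(571,262),(613,262),(620,290),(576,290)]),74).round(1).tolist())
print('stem top S',onz(S,cr([(330,87),(385,87),(396,127),(325,120)]),168).round(1).tolist())
for c in(S,T):
    P=cloud(c);m=(P[...,2]>162)&(P[...,2]<175)&(P[...,0]>450)&(P[...,0]<600)&(P[...,1]>50)&(P[...,1]<130)
    v,u=np.nonzero(m);q=onz(c,np.c_[u,v],168);print('stem',len(q),q.mean(0),cv2.minAreaRect(q[:,:2].astype(np.float32)))
# dial
for yaw in(0.1,0.14,0.17):
    ex=np.array([np.cos(yaw),np.sin(yaw),0]);ey=np.array([-ex[1],ex[0],0]);g=np.array([528,90,6.])
    R=np.array(S['R']);o=-R.T@S['t'];d=rays(S,cr([(293,255),(328,245),(305,322),(318,283),(286,245),(300,265)]))@R
    p=o+d*(((g+ex*11.5-o)@ex)/(d@ex))[:,None]-g
    print(yaw,[(round(a@ey,1),round(a[2],1),round(float(np.arctan2(-(a@ey),a[2]-62)),3)) for a in p])
E
```

```text
front edge z0 [[571.5, 23.1, 0.0], [527.6, 271.8, 0.0]]
top corners z0 [[530.5, 268.3, 6.0], [465.4, 257.7, 6.0], [509.0, 11.9, 6.0], [572.1, 21.7, 6.0]]
grip top S [[503.8, 191.9, 74.0], [501.1, 207.9, 74.0], [514.1, 209.6, 74.0], [516.9, 193.0, 74.0]]
stem top S [[519.5, 80.2, 168.0], [516.2, 98.9, 168.0], [533.9, 102.3, 168.0], [534.8, 78.5, 168.0]]
stem 115 [531.65346384  89.99952725 168.        ] ((531.5950927734375, 89.83084869384766), (23.65214729309082, 24.10811424255371), 9.759879112243652)
stem 85 [527.65299968  89.63560231 168.        ] ((527.8212280273438, 89.44526672363281), (21.620820999145508, 22.10616683959961), 11.690484046936035)
0.1 [(np.float64(-9.5), np.float64(95.5), 0.275), (np.float64(1.6), np.float64(102.3), -0.04), (np.float64(3.5), np.float64(55.8), -2.634), (np.float64(3.0), np.float64(79.9), -0.165), (np.float64(-13.1), np.float64(101.0), 0.325), (np.float64(-5.7), np.float64(89.9), 0.203)]
0.14 [(np.float64(-10.1), np.float64(96.0), 0.288), (np.float64(1.2), np.float64(102.2), -0.029), (np.float64(3.1), np.float64(55.6), -2.696), (np.float64(2.6), np.float64(79.8), -0.143), (np.float64(-13.8), np.float64(101.7), 0.334), (np.float64(-6.3), np.float64(90.2), 0.22)]
0.17 [(np.float64(-10.5), np.float64(96.4), 0.298), (np.float64(0.8), np.float64(102.2), -0.021), (np.float64(2.7), np.float64(55.5), -2.743), (np.float64(2.3), np.float64(79.7), -0.127), (np.float64(-14.3), np.float64(102.2), 0.342), (np.float64(-6.7), np.float64(90.5), 0.232)]
```

Request:
step_arm(
  plan=[
    {"rz": 1},
    {"rz": 1},
    {"rz": 1},
    {"rz": 1},
    {"rz": 1},
    {"rz": 1},
    {"rz": 1},
    {"rz": 1},
    {"rz": 1},
    {"rz": 1},
  ],
)

```text
schema error: expected keys x, y, z, rx, ry, rz
```

```bash
cat > d.py <<'E'
import sys
from cell import *
import numpy as np
from scipy.spatial.transform import Rotation as Ro
# usage: d.py x y z roll pitch yaw -> remaining move in tool units
def delta(pos,rpy):
    s=state();R=Ro.from_euler('xyz',s['tcp_rot'])
    print('t',round(s['t'],2),'pos',s['eef_pos'].round(1),'rot',s['tcp_rot'].round(3),'f',s['ft_force'].round(1),'open',round(s['opening'],3),'grip',round(s['grip_force'],1),'q',s['joints'].round(2))
    print('shift',(R.inv().apply(np.array(pos)-s['eef_pos'])/25).round(2),'turn',((R.inv()*Ro.from_euler('xyz',rpy)).as_rotvec()/.1).round(2))
if __name__=='__main__':
    a=list(map(float,sys.argv[1:]));delta(a[:3],a[3:])
E
python3 d.py 509.5 199 140 3.14159 0 1.744
```

```text
t 0.1 pos [235.6 578.6 214.1] rot [-3.141 -0.     2.755] f [ 0.7 -0.2 -0.3] open 1.001 grip 0.0 q [ 1.08  0.49  1.56  0.    1.09 -0.11]
shift [-15.87  -9.93   2.97] turn [-1.000e-02  0.000e+00  1.011e+01]
```

Request:
step_arm(
  plan=[
    {"x": 0,"y": 0,"z": 0,"rx": 0,"ry": 0,"rz": 1},
    {"x": 0,"y": 0,"z": 0,"rx": 0,"ry": 0,"rz": 1},
    {"x": 0,"y": 0,"z": 0,"rx": 0,"ry": 0,"rz": 1},
    {"x": 0,"y": 0,"z": 0,"rx": 0,"ry": 0,"rz": 1},
    {"x": 0,"y": 0,"z": 0,"rx": 0,"ry": 0,"rz": 1},
    {"x": 0,"y": 0,"z": 0,"rx": 0,"ry": 0,"rz": 1},
    {"x": 0,"y": 0,"z": 0,"rx": 0,"ry": 0,"rz": 1},
    {"x": 0,"y": 0,"z": 0,"rx": 0,"ry": 0,"rz": 1},
    {"x": 0,"y": 0,"z": 0,"rx": 0,"ry": 0,"rz": 1},
    {"x": 0,"y": 0,"z": 0,"rx": 0,"ry": 0,"rz": 1},
  ],
)

```text
t: 0.93
eef_pos: [235.7, 578.7, 214.3]
tcp_rot: [-3.141, 0.001, 1.75]
ft_force: [0.1, 0.3, -0.9]
opening: 1.0
grip_force: 0.0
```

```bash
python3 d.py 509.5 199 140 3.14159 0 1.744
```

```text
t 0.93 pos [235.7 578.7 214.3] rot [-3.141e+00  1.000e-03  1.750e+00] f [ 0.1  0.3 -0.9] open 1.0 grip 0.0 q [ 1.08  0.49  1.56 -0.    1.09  0.9 ]
shift [-16.89   8.07   2.98] turn [-0.    0.01  0.06]
```

Request:
step_arm(
  plan=[
    {"x": -1,"y": 0.48,"z": 0.15,"rx": 0,"ry": 0,"rz": 0.06},
    {"x": -1,"y": 0.48,"z": 0.15,"rx": 0,"ry": 0,"rz": 0},
    {"x": -1,"y": 0.48,"z": 0.15,"rx": 0,"ry": 0,"rz": 0},
    {"x": -1,"y": 0.48,"z": 0.15,"rx": 0,"ry": 0,"rz": 0},
    {"x": -1,"y": 0.48,"z": 0.15,"rx": 0,"ry": 0,"rz": 0},
    {"x": -1,"y": 0.48,"z": 0.15,"rx": 0,"ry": 0,"rz": 0},
    {"x": -1,"y": 0.48,"z": 0.15,"rx": 0,"ry": 0,"rz": 0},
    {"x": -1,"y": 0.48,"z": 0.15,"rx": 0,"ry": 0,"rz": 0},
    {"x": -1,"y": 0.48,"z": 0.15,"rx": 0,"ry": 0,"rz": 0},
    {"x": -1,"y": 0.48,"z": 0.15,"rx": 0,"ry": 0,"rz": 0},
  ],
)

```text
t: 1.77
eef_pos: [398.8, 352.9, 176.8]
tcp_rot: [-3.141, 0.0, 1.749]
ft_force: [-0.5, 0.4, -0.9]
opening: 0.998
grip_force: 0.0
```

Request:
step_arm(
  plan=[
    {"x": -1,"y": 0.48,"z": 0.2,"rx": 0,"ry": 0,"rz": 0},
    {"x": -1,"y": 0.48,"z": 0.2,"rx": 0,"ry": 0,"rz": 0},
    {"x": -1,"y": 0.48,"z": 0.2,"rx": 0,"ry": 0,"rz": 0},
    {"x": -1,"y": 0.48,"z": 0.2,"rx": 0,"ry": 0,"rz": 0},
    {"x": -1,"y": 0.48,"z": 0.2,"rx": 0,"ry": 0,"rz": 0},
    {"x": -1,"y": 0.48,"z": 0.2,"rx": 0,"ry": 0,"rz": 0},
    {"x": -0.8,"y": 0.4,"z": 0.2,"rx": 0,"ry": 0,"rz": 0},
    {"x": 0,"y": 0,"z": 0,"rx": 0,"ry": 0,"rz": 0},
    {"x": 0,"y": 0,"z": 0,"rx": 0,"ry": 0,"rz": 0},
    {"x": 0,"y": 0,"z": 0,"rx": 0,"ry": 0,"rz": 0},
  ],
)

```text
t: 2.6
eef_pos: [508.7, 201.6, 142.0]
tcp_rot: [-3.141, -0.0, 1.749]
ft_force: [1.0, 0.3, 0.5]
opening: 1.001
grip_force: 0.0
```

```bash
python3 d.py 509.5 199 39 3.14159 0 1.744
```

```text
t 2.6 pos [508.7 201.6 142. ] rot [-3.141 -0.     1.749] f [1.  0.3 0.5] open 1.001 grip 0.0 q [0.26 0.47 1.83 0.   0.84 0.08]
shift [-0.11  0.02  4.12] turn [-0.01 -0.    0.05]
```

Request:
step_arm(
  plan=[
    {"x": -0.05,"y": 0.02,"z": 0.6,"rx": 0,"ry": 0,"rz": 0.05},
    {"x": -0.05,"y": 0,"z": 0.6,"rx": 0,"ry": 0,"rz": 0},
    {"x": 0,"y": 0,"z": 0.6,"rx": 0,"ry": 0,"rz": 0},
    {"x": 0,"y": 0,"z": 0.6,"rx": 0,"ry": 0,"rz": 0},
    {"x": 0,"y": 0,"z": 0.6,"rx": 0,"ry": 0,"rz": 0},
    {"x": 0,"y": 0,"z": 0.5,"rx": 0,"ry": 0,"rz": 0},
    {"x": 0,"y": 0,"z": 0.4,"rx": 0,"ry": 0,"rz": 0},
    {"x": 0,"y": 0,"z": 0.22,"rx": 0,"ry": 0,"rz": 0},
    {"x": 0,"y": 0,"z": 0,"rx": 0,"ry": 0,"rz": 0},
    {"x": 0,"y": 0,"z": 0,"rx": 0,"ry": 0,"rz": 0},
  ],
)

```text
t: 3.43
eef_pos: [509.9, 199.4, 39.4]
tcp_rot: [3.141, -0.0, 1.744]
ft_force: [-0.6, 0.1, 0.3]
opening: 0.998
grip_force: 0.0
```

Request:
step_arm(
  plan=[
    {"x": 0,"y": 0,"z": 0,"rx": 0,"ry": 0,"rz": 0},
    {"x": 0,"y": 0,"z": 0,"rx": 0,"ry": 0,"rz": 0},
    {"x": 0,"y": 0,"z": 0,"rx": 0,"ry": 0,"rz": 0},
    {"x": 0,"y": 0,"z": 0,"rx": 0,"ry": 0,"rz": 0},
    {"x": 0,"y": 0,"z": 0,"rx": 0,"ry": 0,"rz": 0},
    {"x": 0,"y": 0,"z": 0,"rx": 0,"ry": 0,"rz": 0},
    {"x": 0,"y": 0,"z": 0,"rx": 0,"ry": 0,"rz": 0},
    {"x": 0,"y": 0,"z": 0,"rx": 0,"ry": 0,"rz": 0},
    {"x": 0,"y": 0,"z": 0,"rx": 0,"ry": 0,"rz": 0},
    {"x": 0,"y": 0,"z": 0,"rx": 0,"ry": 0,"rz": 0},
  ],
  jaw=1,
)

```text
t: 4.27
eef_pos: [510.0, 199.0, 39.1]
tcp_rot: [3.142, -0.0, 1.744]
ft_force: [0.2, -0.8, -0.4]
opening: 0.355
grip_force: 0.0
```

```bash
python3 d.py 502.4 239.4 39 3.14159 0 1.744
```

```text
t 4.27 pos [510.  199.   39.1] rot [ 3.142 -0.     1.744] f [ 0.2 -0.8 -0.4] open 0.355 grip 0.0 q [0.25 0.62 1.91 0.   0.61 0.08]
shift [ 1.65 -0.02  0.01] turn [ 0. -0. -0.]
```

Request:
step_arm(
  plan=[
    {"x": 0,"y": 0,"z": 0,"rx": 0,"ry": 0,"rz": 0},
    {"x": 0,"y": 0,"z": 0,"rx": 0,"ry": 0,"rz": 0},
    {"x": 0,"y": 0,"z": 0,"rx": 0,"ry": 0,"rz": 0},
    {"x": 0,"y": 0,"z": 0,"rx": 0,"ry": 0,"rz": 0},
    {"x": 0,"y": 0,"z": 0,"rx": 0,"ry": 0,"rz": 0},
    {"x": 0.1,"y": 0,"z": 0,"rx": 0,"ry": 0,"rz": 0},
    {"x": 0.2,"y": 0,"z": 0,"rx": 0,"ry": 0,"rz": 0},
    {"x": 0.2,"y": 0,"z": 0,"rx": 0,"ry": 0,"rz": 0},
    {"x": 0.2,"y": 0,"z": 0,"rx": 0,"ry": 0,"rz": 0},
    {"x": 0.2,"y": 0,"z": 0,"rx": 0,"ry": 0,"rz": 0},
  ],
)

```text
t: 5.1
eef_pos: [506.5, 221.5, 39.1]
tcp_rot: [3.141, 0.0, 1.744]
ft_force: [4.7, -2.2, -3.8]
opening: 0.185
grip_force: 30.0
```

Request:
step_arm(
  plan=[
    {"x": 0.2,"y": 0,"z": 0,"rx": 0,"ry": 0,"rz": 0},
    {"x": 0.2,"y": 0,"z": 0,"rx": 0,"ry": 0,"rz": 0},
    {"x": 0.15,"y": 0,"z": 0,"rx": 0,"ry": 0,"rz": 0},
    {"x": 0.1,"y": 0,"z": 0,"rx": 0,"ry": 0,"rz": 0},
    {"x": 0.05,"y": 0,"z": 0,"rx": 0,"ry": 0,"rz": 0},
    {"x": 0,"y": 0,"z": 0,"rx": 0,"ry": 0,"rz": 0},
    {"x": 0,"y": 0,"z": 0,"rx": 0,"ry": 0,"rz": 0},
    {"x": 0,"y": 0,"z": 0,"rx": 0,"ry": 0,"rz": 0},
    {"x": 0,"y": 0,"z": 0,"rx": 0,"ry": 0,"rz": 0},
    {"x": 0,"y": 0,"z": 0,"rx": 0,"ry": 0,"rz": 0},
  ],
)

```text
t: 5.93
eef_pos: [503.8, 237.5, 39.1]
tcp_rot: [3.141, 0.001, 1.744]
ft_force: [7.3, -13.1, -2.6]
opening: 0.19
grip_force: 30.0
```

```bash
python3 d.py 502.4 239.4 39 3.14159 0 1.744
```

```text
t 5.93 pos [503.8 237.5  39.1] rot [3.141e+00 1.000e-03 1.744e+00] f [  7.3 -13.1  -2.6] open 0.19 grip 30.0 q [ 0.32  0.63  1.88 -0.    0.62  0.15]
shift [ 0.09 -0.04  0.  ] turn [ 0.01  0.01 -0.  ]
```

Request:
step_arm(
  plan=[
    {"x": -0.08,"y": 0,"z": 0,"rx": 0,"ry": 0,"rz": 0},
    {"x": 0,"y": 0,"z": 0,"rx": 0,"ry": 0,"rz": 0},
    {"x": 0,"y": 0,"z": 0,"rx": 0,"ry": 0,"rz": 0},
    {"x": 0,"y": 0,"z": 0,"rx": 0,"ry": 0,"rz": 0},
    {"x": 0,"y": 0,"z": -0.5,"rx": 0,"ry": 0,"rz": 0},
    {"x": 0,"y": 0,"z": -1,"rx": 0,"ry": 0,"rz": 0},
    {"x": 0,"y": 0,"z": -1,"rx": 0,"ry": 0,"rz": -1},
    {"x": 0,"y": 0,"z": -1,"rx": 0,"ry": 0,"rz": -1},
    {"x": 0,"y": 0,"z": -1,"rx": 0,"ry": 0,"rz": -1},
    {"x": 0,"y": 0,"z": -1,"rx": 0,"ry": 0,"rz": -1},
  ],
  jaw=-1,
)

```text
t: 6.77
eef_pos: [502.9, 236.6, 177.9]
tcp_rot: [-3.141, -0.0, 2.149]
ft_force: [-0.3, -0.6, 0.3]
opening: 0.835
grip_force: 0.0
```

Request:
step_arm(
  plan=[
    {"x": 0,"y": 0,"z": -0.8,"rx": 0,"ry": 0,"rz": -1},
    {"x": 0,"y": 0,"z": -0.8,"rx": 0,"ry": 0,"rz": -1},
    {"x": 0,"y": 0,"z": 0,"rx": 0,"ry": 0,"rz": -1},
    {"x": 0,"y": 0,"z": 0,"rx": 0,"ry": 0,"rz": -1},
    {"x": 0,"y": 0,"z": 0,"rx": 0,"ry": 0,"rz": -1},
    {"x": 0,"y": 0,"z": 0,"rx": 0,"ry": 0,"rz": -1},
    {"x": 0,"y": 0,"z": 0,"rx": 0,"ry": 0,"rz": -1},
    {"x": 0,"y": 0,"z": 0,"rx": 0,"ry": 0,"rz": -1},
    {"x": 0,"y": 0,"z": 0,"rx": 0,"ry": 0,"rz": -1},
    {"x": 0,"y": 0,"z": 0,"rx": 0,"ry": 0,"rz": -1},
  ],
)

```text
t: 7.6
eef_pos: [503.1, 236.7, 216.6]
tcp_rot: [3.142, -0.0, -3.134]
ft_force: [-0.1, -0.0, 0.1]
opening: 0.998
grip_force: 0.0
```

```bash
python3 d.py 529 89.7 200 3.14159 0 3.315; python3 - <<'E'
from h import *
c=shot('top','top1');i=c['image'][190:290,110:260,::-1]
cv2.imwrite('pics/c2.png',cv2.resize(i,None,fx=5,fy=5,interpolation=cv2.INTER_CUBIC))
c=shot('scene','scene1');i=c['image'][140:260,300:460,::-1]
cv2.imwrite('pics/c3.png',cv2.resize(i,None,fx=5,fy=5,interpolation=cv2.INTER_CUBIC))
E
```

```text
t 7.6 pos [503.1 236.7 216.6] rot [ 3.142 -0.    -3.134] f [-0.1 -0.   0.1] open 0.998 grip 0.0 q [ 0.32  0.39  1.73  0.    1.02 -1.26]
shift [-0.99 -5.89  0.66] turn [ 0.   -0.   -1.66]
```

View pics/c3.png

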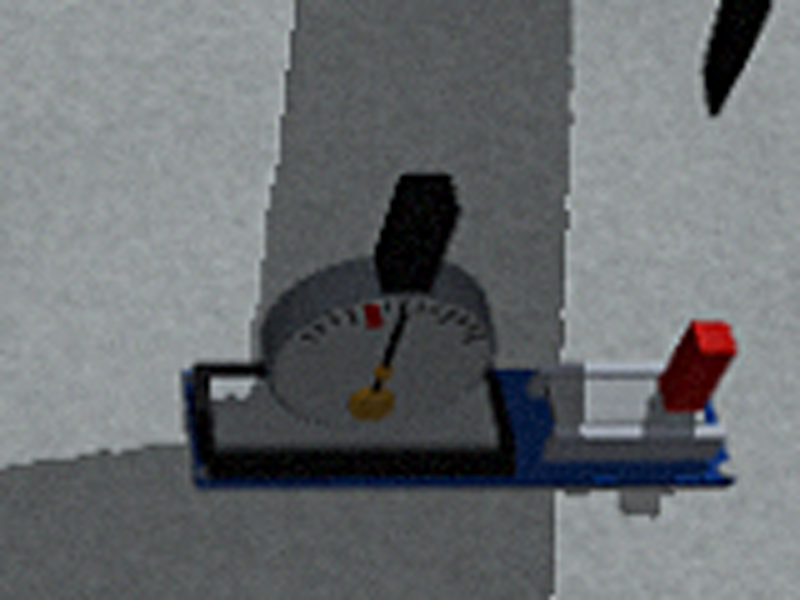

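The picture shows the lock grip's top at (712,335), moved to the end of its rails. The tongue is clear of the sole and the gauge is still upright.

Request:
step_arm(
  plan=[
    {"x": 0,"y": 0,"z": 0,"rx": 0,"ry": 0,"rz": -0.83},
    {"x": 0,"y": 0,"z": 0,"rx": 0,"ry": 0,"rz": -0.83},
    {"x": 0,"y": -0.8,"z": 0,"rx": 0,"ry": 0,"rz": 0},
    {"x": 0,"y": -0.9,"z": 0,"rx": 0,"ry": 0,"rz": 0},
    {"x": 0,"y": -0.9,"z": 0,"rx": 0,"ry": 0,"rz": 0},
    {"x": 0,"y": -0.9,"z": 0,"rx": 0,"ry": 0,"rz": 0},
    {"x": 0,"y": -0.9,"z": 0.1,"rx": 0,"ry": 0,"rz": 0},
    {"x": 0,"y": -0.9,"z": 0.1,"rx": 0,"ry": 0,"rz": 0},
    {"x": 0,"y": -0.67,"z": 0.1,"rx": 0,"ry": 0,"rz": 0},
    {"x": 0,"y": 0,"z": 0.1,"rx": 0,"ry": 0,"rz": 0},
  ],
)

```text
t: 8.53
eef_pos: [528.8, 87.2, 206.5]
tcp_rot: [-3.141, 0.0, -2.979]
ft_force: [0.9, 0.4, -0.2]
opening: 1.001
grip_force: 0.0
```

```bash
python3 d.py 529 89.7 126 3.14159 0 3.315
```

```text
t 8.53 pos [528.8  87.2 206.5] rot [-3.141  0.    -2.979] f [ 0.9  0.4 -0.2] open 1.001 grip 0.0 q [ 0.04  0.37  1.79 -0.    0.98 -1.69]
shift [-0.03  0.1   3.22] turn [-0.    0.   -0.11]
```

Request:
step_arm(
  plan=[
    {"x": 0,"y": 0.1,"z": 0.6,"rx": 0,"ry": 0,"rz": -0.1},
    {"x": 0,"y": 0,"z": 0.6,"rx": 0,"ry": 0,"rz": 0},
    {"x": 0,"y": 0,"z": 0.6,"rx": 0,"ry": 0,"rz": 0},
    {"x": 0,"y": 0,"z": 0.6,"rx": 0,"ry": 0,"rz": 0},
    {"x": 0,"y": 0,"z": 0.4,"rx": 0,"ry": 0,"rz": 0},
    {"x": 0,"y": 0,"z": 0.25,"rx": 0,"ry": 0,"rz": 0},
    {"x": 0,"y": 0,"z": 0.15,"rx": 0,"ry": 0,"rz": 0},
    {"x": 0,"y": 0,"z": 0,"rx": 0,"ry": 0,"rz": 0},
    {"x": 0,"y": 0,"z": 0,"rx": 0,"ry": 0,"rz": 0},
    {"x": 0,"y": 0,"z": 0,"rx": 0,"ry": 0,"rz": 0},
  ],
)

```text
t: 9.37
eef_pos: [528.3, 91.8, 127.3]
tcp_rot: [-3.142, 0.001, -2.964]
ft_force: [0.1, -0.4, 0.6]
opening: 1.0
grip_force: 0.0
```

```bash
python3 d.py 529 89.7 126 3.14159 0 3.315
```

```text
t 9.37 pos [528.3  91.8 127.3] rot [-3.142e+00  1.000e-03 -2.964e+00] f [ 0.1 -0.4  0.6] open 1.0 grip 0.0 q [ 0.05  0.48  1.87  0.    0.79 -1.7 ]
shift [-0.01 -0.09  0.05] turn [-0.    0.01  0.05]
```

Request:
step_arm(
  plan=[
    {"x": 0,"y": 0,"z": 0,"rx": 0,"ry": 0,"rz": 0},
    {"x": 0,"y": 0,"z": 0,"rx": 0,"ry": 0,"rz": 0},
    {"x": 0,"y": 0,"z": 0,"rx": 0,"ry": 0,"rz": 0},
    {"x": 0,"y": 0,"z": 0,"rx": 0,"ry": 0,"rz": 0},
    {"x": 0,"y": 0,"z": 0,"rx": 0,"ry": 0,"rz": 0},
    {"x": 0,"y": 0,"z": 0,"rx": 0,"ry": 0,"rz": 0},
    {"x": 0,"y": 0,"z": 0,"rx": 0,"ry": 0,"rz": 0},
    {"x": 0,"y": 0,"z": 0,"rx": 0,"ry": 0,"rz": 0},
    {"x": 0,"y": 0,"z": 0,"rx": 0,"ry": 0,"rz": 0},
    {"x": 0,"y": 0,"z": 0,"rx": 0,"ry": 0,"rz": 0},
  ],
  jaw=1,
)

```text
t: 10.2
eef_pos: [528.0, 91.7, 126.6]
tcp_rot: [3.142, 0.0, -2.963]
ft_force: [0.0, -0.1, 1.5]
opening: 0.356
grip_force: 0.0
```

Request:
step_arm(
  plan=[
    {"x": 0,"y": 0,"z": 0,"rx": 0,"ry": 0,"rz": 0},
    {"x": 0,"y": 0,"z": 0,"rx": 0,"ry": 0,"rz": 0},
    {"x": 0,"y": 0,"z": 0,"rx": 0,"ry": 0,"rz": 0},
    {"x": 0,"y": 0,"z": 0,"rx": 0,"ry": 0,"rz": 0},
    {"x": 0,"y": 0,"z": 0,"rx": 0,"ry": 0,"rz": 0},
    {"x": 0,"y": 0,"z": 0,"rx": 0,"ry": 0,"rz": 0},
    {"x": 0,"y": 0,"z": -0.1,"rx": 0,"ry": 0,"rz": 0},
    {"x": 0,"y": 0,"z": -0.2,"rx": 0,"ry": 0,"rz": 0},
    {"x": 0,"y": 0,"z": -0.4,"rx": 0,"ry": 0,"rz": 0},
    {"x": 0,"y": 0,"z": -0.4,"rx": 0,"ry": 0,"rz": 0},
  ],
)

```text
t: 11.03
eef_pos: [528.0, 91.7, 155.0]
tcp_rot: [3.141, -0.0, -2.963]
ft_force: [0.8, -0.0, -5.1]
opening: 0.229
grip_force: 30.0
```

```bash
cat > tgt.py <<'E'
import sys
from d import delta,np,Ro
a,s,cl=map(float,sys.argv[1:4]); psi=0.1785; B=np.array([548.3,-181.8,44]);L=120.6
R=Ro.from_euler('z',psi)*Ro.from_euler('x',-a); gy,gz=R.apply([0,1,0]),R.apply([0,0,1])
T=R*Ro.from_euler('z',np.pi)*Ro.from_euler('x',np.pi)
p=B+(26+L)*gz-s*gy+[0,0,cl]; e=T.as_euler('xyz'); print(p.round(1),e.round(3))
delta(p,e)
print('untilted shift at z=230:');delta([p[0],p[1],230],[np.pi,0,psi-np.pi])
E
python3 tgt.py 0.32 20 15
```

```text
[ 543.5 -155.1  204.4] [-2.822  0.    -2.963]
t 11.03 pos [528.   91.7 155. ] rot [ 3.141 -0.    -2.963] f [ 0.8 -0.  -5.1] open 0.229 grip 30.0 q [ 0.05  0.44  1.84  0.    0.86 -1.7 ]
shift [ 1.14 -9.83 -1.98] turn [ 3.2 -0.  -0. ]
untilted shift at z=230:
t 11.03 pos [528.   91.7 155. ] rot [ 3.141 -0.    -2.963] f [ 0.8 -0.  -5.1] open 0.229 grip 30.0 q [ 0.05  0.44  1.84  0.    0.86 -1.7 ]
shift [ 1.14 -9.83 -3.  ] turn [ 0. -0. -0.]
```

Request:
step_arm(
  plan=[
    {"x": 0,"y": 0,"z": -0.6,"rx": 0,"ry": 0,"rz": 0},
    {"x": 0,"y": 0,"z": -0.6,"rx": 0,"ry": 0,"rz": 0},
    {"x": 0.1,"y": -0.3,"z": -0.6,"rx": 0,"ry": 0,"rz": 0},
    {"x": 0.15,"y": -0.6,"z": -0.6,"rx": 0,"ry": 0,"rz": 0},
    {"x": 0.15,"y": -0.8,"z": -0.6,"rx": 0,"ry": 0,"rz": 0},
    {"x": 0.15,"y": -0.9,"z": 0,"rx": 0,"ry": 0,"rz": 0},
    {"x": 0.15,"y": -0.9,"z": 0,"rx": 0,"ry": 0,"rz": 0},
    {"x": 0.15,"y": -0.9,"z": 0,"rx": 0,"ry": 0,"rz": 0},
    {"x": 0.15,"y": -0.9,"z": 0,"rx": 0,"ry": 0,"rz": 0},
    {"x": 0.14,"y": -0.9,"z": 0,"rx": 0,"ry": 0,"rz": 0},
  ],
)

```text
t: 11.87
eef_pos: [527.3, -66.9, 230.4]
tcp_rot: [-3.141, 0.001, -2.963]
ft_force: [-0.3, 0.8, -5.2]
opening: 0.229
grip_force: 30.0
```

Request:
step_arm(
  plan=[
    {"x": 0,"y": -0.9,"z": 0,"rx": 0,"ry": 0,"rz": 0},
    {"x": 0,"y": -0.9,"z": 0,"rx": 0,"ry": 0,"rz": 0},
    {"x": 0,"y": -0.8,"z": 0,"rx": 0,"ry": 0,"rz": 0},
    {"x": 0,"y": -0.6,"z": 0,"rx": 0,"ry": 0,"rz": 0},
    {"x": 0,"y": -0.4,"z": 0,"rx": 0,"ry": 0,"rz": 0},
    {"x": 0,"y": 0,"z": 0,"rx": 0.6,"ry": 0,"rz": 0},
    {"x": 0,"y": 0,"z": 0,"rx": 0.8,"ry": 0,"rz": 0},
    {"x": 0,"y": 0,"z": 0,"rx": 0.8,"ry": 0,"rz": 0},
    {"x": 0,"y": 0,"z": 0,"rx": 0.6,"ry": 0,"rz": 0},
    {"x": 0,"y": 0,"z": 0,"rx": 0.4,"ry": 0,"rz": 0},
  ],
)

```text
t: 12.7
eef_pos: [543.2, -153.4, 229.6]
tcp_rot: [-2.819, 0.001, -2.963]
ft_force: [0.5, -0.6, -5.8]
opening: 0.228
grip_force: 30.0
```

Request:
step_arm(
  plan=[
    {"x": 0,"y": 0,"z": 0,"rx": 0,"ry": 0,"rz": 0},
    {"x": 0,"y": 0,"z": 0,"rx": 0,"ry": 0,"rz": 0},
    {"x": 0,"y": 0,"z": 0,"rx": 0,"ry": 0,"rz": 0},
    {"x": 0,"y": 0,"z": 0,"rx": 0,"ry": 0,"rz": 0},
    {"x": 0,"y": 0,"z": 0,"rx": 0,"ry": 0,"rz": 0},
    {"x": 0,"y": 0,"z": 0,"rx": 0,"ry": 0,"rz": 0},
    {"x": 0,"y": 0,"z": 0,"rx": 0,"ry": 0,"rz": 0},
    {"x": 0,"y": 0,"z": 0,"rx": 0,"ry": 0,"rz": 0},
    {"x": 0,"y": 0,"z": 0,"rx": 0,"ry": 0,"rz": 0},
    {"x": 0,"y": 0,"z": 0,"rx": 0,"ry": 0,"rz": 0},
  ],
)

```text
t: 13.53
eef_pos: [543.4, -154.5, 229.1]
tcp_rot: [-2.822, -0.0, -2.964]
ft_force: [-0.5, -0.1, -5.9]
opening: 0.229
grip_force: 30.0
```

```bash
python3 tgt.py 0.32 20 15; python3 - <<'E'
from h import *
c=shot('scene','scene2');i=c['image'][90:210,170:330,::-1]
cv2.imwrite('pics/c4.png',cv2.resize(i,None,fx=5,fy=5,interpolation=cv2.INTER_CUBIC))
E
```

```text
[ 543.5 -155.1  204.4] [-2.822  0.    -2.963]
t 13.53 pos [ 543.4 -154.5  229.1] rot [-2.822 -0.    -2.964] f [-0.5 -0.1 -5.9] open 0.229 grip 30.0 q [-0.26  0.36  1.78 -0.37  0.9  -1.78]
shift [-0.    0.29  0.94] turn [ 0. -0. -0.]
untilted shift at z=230:
t 13.53 pos [ 543.4 -154.5  229.1] rot [-2.822 -0.    -2.964] f [-0.5 -0.1 -5.9] open 0.229 grip 30.0 q [-0.26  0.36  1.78 -0.37  0.9  -1.78]
shift [-0.   -0.03 -0.03] turn [-3.2 -0.  -0. ]
```

View pics/c4.png

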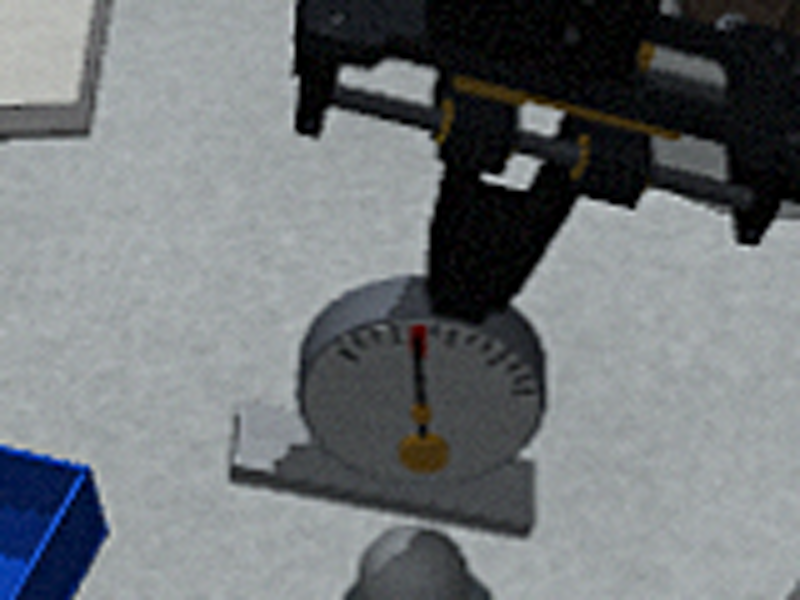

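The pointer (420,375) lies on the red mark (418,340), with red showing on both sides of it. The sole is just above the ball at (415,560). Now I'll lower it.

Request:
step_arm(
  plan=[
    {"x": 0,"y": 0.04,"z": 0.13,"rx": 0,"ry": 0,"rz": 0},
    {"x": 0,"y": 0.06,"z": 0.2,"rx": 0,"ry": 0,"rz": 0},
    {"x": 0,"y": 0.06,"z": 0.2,"rx": 0,"ry": 0,"rz": 0},
    {"x": 0,"y": 0.06,"z": 0.2,"rx": 0,"ry": 0,"rz": 0},
    {"x": 0,"y": 0.06,"z": 0.2,"rx": 0,"ry": 0,"rz": 0},
    {"x": 0,"y": 0.06,"z": 0.2,"rx": 0,"ry": 0,"rz": 0},
    {"x": 0,"y": 0.04,"z": 0.12,"rx": 0,"ry": 0,"rz": 0},
    {"x": 0,"y": 0.02,"z": 0.07,"rx": 0,"ry": 0,"rz": 0},
    {"x": 0,"y": 0,"z": 0,"rx": 0,"ry": 0,"rz": 0},
    {"x": 0,"y": 0,"z": 0,"rx": 0,"ry": 0,"rz": 0},
  ],
)

```text
t: 14.42
eef_pos: [543.6, -155.3, 194.7]
tcp_rot: [-2.822, 0.0, -2.963]
ft_force: [0.1, 0.1, -5.6]
opening: 0.231
grip_force: 30.0
```

Request:
step_arm(
  plan=[
    {"x": 0,"y": 0.01,"z": 0.03,"rx": 0,"ry": 0,"rz": 0},
    {"x": 0,"y": 0.01,"z": 0.03,"rx": 0,"ry": 0,"rz": 0},
    {"x": 0,"y": 0.01,"z": 0.03,"rx": 0,"ry": 0,"rz": 0},
    {"x": 0,"y": 0.01,"z": 0.03,"rx": 0,"ry": 0,"rz": 0},
    {"x": 0,"y": 0,"z": 0,"rx": 0,"ry": 0,"rz": 0},
    {"x": 0,"y": 0,"z": 0,"rx": 0,"ry": 0,"rz": 0},
    {"x": 0,"y": 0,"z": 0,"rx": 0,"ry": 0,"rz": 0},
    {"x": 0,"y": 0,"z": 0,"rx": 0,"ry": 0,"rz": 0},
    {"x": 0,"y": 0,"z": 0,"rx": 0,"ry": 0,"rz": 0},
    {"x": 0,"y": 0,"z": 0,"rx": 0,"ry": 0,"rz": 0},
  ],
)

```text
t: 15.25
eef_pos: [543.6, -155.3, 191.5]
tcp_rot: [-2.822, 0.0, -2.963]
ft_force: [0.3, -0.4, -6.2]
opening: 0.225
grip_force: 30.0
```

```bash
python3 tgt.py 0.32 20 0 | head -3
```

```text
[ 543.5 -155.1  189.4] [-2.822  0.    -2.963]
t 15.25 pos [ 543.6 -155.3  191.5] rot [-2.822  0.    -2.963] f [ 0.3 -0.4 -6.2] open 0.225 grip 30.0 q [-0.26  0.41  1.83 -0.4   0.81 -1.74]
shift [0.   0.03 0.08] turn [ 0. -0. -0.]
```

Request:
step_arm(
  plan=[
    {"x": 0,"y": 0.01,"z": 0.03,"rx": 0,"ry": 0,"rz": 0},
    {"x": 0,"y": 0.01,"z": 0.03,"rx": 0,"ry": 0,"rz": 0},
    {"x": 0,"y": 0.01,"z": 0.03,"rx": 0,"ry": 0,"rz": 0},
    {"x": 0,"y": 0,"z": 0,"rx": 0,"ry": 0,"rz": 0},
    {"x": 0,"y": 0,"z": 0,"rx": 0,"ry": 0,"rz": 0},
    {"x": 0,"y": 0,"z": 0,"rx": 0,"ry": 0,"rz": 0},
    {"x": 0,"y": 0,"z": 0,"rx": 0,"ry": 0,"rz": 0},
    {"x": 0,"y": 0,"z": 0,"rx": 0,"ry": 0,"rz": 0},
    {"x": 0,"y": 0,"z": 0,"rx": 0,"ry": 0,"rz": 0},
    {"x": 0,"y": 0,"z": 0,"rx": 0,"ry": 0,"rz": 0},
  ],
)

```text
t: 16.08
eef_pos: [543.6, -155.3, 189.1]
tcp_rot: [-2.822, 0.0, -2.963]
ft_force: [0.3, 0.5, -4.4]
opening: 0.227
grip_force: 30.0
```

Request:
step_arm(
  plan=[
    {"x": 0,"y": 0.01,"z": 0.03,"rx": 0,"ry": 0,"rz": 0},
    {"x": 0,"y": 0,"z": 0,"rx": 0,"ry": 0,"rz": 0},
    {"x": 0,"y": 0,"z": 0,"rx": 0,"ry": 0,"rz": 0},
    {"x": 0,"y": 0,"z": 0,"rx": 0,"ry": 0,"rz": 0},
    {"x": 0,"y": 0,"z": 0,"rx": 0,"ry": 0,"rz": 0},
    {"x": 0,"y": 0,"z": 0,"rx": 0,"ry": 0,"rz": 0},
    {"x": 0,"y": 0,"z": 0,"rx": 0,"ry": 0,"rz": 0},
    {"x": 0,"y": 0,"z": 0,"rx": 0,"ry": 0,"rz": 0},
    {"x": 0,"y": 0,"z": 0,"rx": 0,"ry": 0,"rz": 0},
    {"x": 0,"y": 0,"z": 0,"rx": 0,"ry": 0,"rz": 0},
  ],
)

```text
t: 16.92
eef_pos: [543.7, -155.3, 188.9]
tcp_rot: [-2.821, 0.001, -2.963]
ft_force: [-2.3, 3.4, 6.0]
opening: 0.229
grip_force: 30.0
```

Request:
step_arm(
  plan=[
    {"x": 0,"y": 0,"z": -0.01,"rx": 0,"ry": 0,"rz": 0},
    {"x": 0,"y": 0,"z": 0,"rx": 0,"ry": 0,"rz": 0},
    {"x": 0,"y": 0,"z": 0,"rx": 0,"ry": 0,"rz": 0},
    {"x": 0,"y": 0,"z": 0,"rx": 0,"ry": 0,"rz": 0},
    {"x": 0,"y": 0,"z": 0,"rx": 0,"ry": 0,"rz": 0},
    {"x": 0,"y": 0,"z": 0,"rx": 0,"ry": 0,"rz": 0},
    {"x": 0,"y": 0,"z": 0,"rx": 0,"ry": 0,"rz": 0},
    {"x": 0,"y": 0,"z": 0,"rx": 0,"ry": 0,"rz": 0},
    {"x": 0,"y": 0,"z": 0,"rx": 0,"ry": 0,"rz": 0},
    {"x": 0,"y": 0,"z": 0,"rx": 0,"ry": 0,"rz": 0},
  ],
)

```text
t: 17.75
eef_pos: [543.7, -155.3, 189.0]
tcp_rot: [-2.821, 0.001, -2.963]
ft_force: [-2.5, 1.4, 5.5]
opening: 0.229
grip_force: 30.0
```

```bash
python3 - <<'E'
from h import *
c=shot('scene','scene3');i=c['image'][140:205,210:295,::-1]
cv2.imwrite('pics/c5.png',cv2.resize(i,None,fx=9,fy=9,interpolation=cv2.INTER_CUBIC))
print(state()['ft_force'],state()['t'])
E
```

```text
[-1.34878113  2.34320749  6.51358584] 17.8
```

View pics/c5.png

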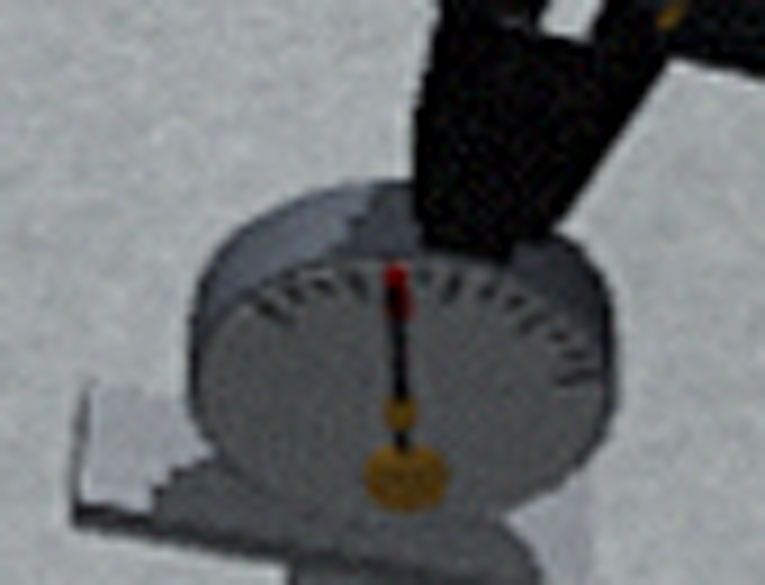

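The sole sits on the ball. The pointer runs from (402,400) to (397,290) and the mark is centred near (398,293). I'll check the offset numerically.

```bash
python3 - <<'E'
from h import *
c=pickle.load(open('pics/scene3.pkl','rb'));I=c['image'].astype(float)
# rows: mark rows 168-175; pointer rows 176-184
for v in range(167,186):
    r=I[v,248:262];red=np.clip(r[:,0]-r[:,1:].mean(1)-8,0,None);drk=np.clip(np.median(r[:,1])-r[:,1]-10,0,None);x=np.arange(248,262)
    print(v,'red',round(red.sum()),round((red*x).sum()/(red.sum()+1e-9),2),'dark',round(drk.sum()),round((drk*x).sum()/(drk.sum()+1e-9),2))
g=I[165:178,250:259].astype(int);print(g[...,0]);print(g[...,1])
E
```

```text
167 red 0 0.0 dark 173 259.14
168 red 0 0.0 dark 12 259.42
169 red 62 253.6 dark 17 253.0
170 red 173 253.47 dark 84 253.51
171 red 121 253.54 dark 120 254.09
172 red 47 254.34 dark 91 253.93
173 red 52 254.29 dark 145 253.96
174 red 56 254.11 dark 142 253.73
175 red 10 254.7 dark 108 253.75
176 red 0 0.0 dark 75 253.57
177 red 0 0.0 dark 79 253.73
178 red 0 0.0 dark 60 253.83
179 red 0 0.0 dark 63 253.84
180 red 0 0.0 dark 78 253.83
181 red 0 0.0 dark 60 253.9
182 red 0 0.0 dark 80 253.95
183 red 0 0.0 dark 98 254.07
184 red 45 254.04 dark 80 254.07
185 red 96 254.04 dark 26 253.92
[[53 56 53 53 59 56 43  0 14]
 [57 56 59 60 54 58 33  0  1]
 [53 54 53 53 46 52 42 18 10]
 [52 55 43 42 50 48 54 43 49]
 [81 79 77 74 98 87 61 62 78]
 [64 74 73 83 78 74 45 44 71]
 [45 73 68 59 59 77 53 49 76]
 [41 66 54  7 39 65 71 72 66]
 [57 62 49 15 31 63 70 66 68]
 [72 72 62 29 28 63 74 69 66]
 [67 70 66 31 22 63 78 70 67]
 [73 71 64 33 20 63 72 72 76]
 [66 74 68 32  8 53 73 71 71]]
[[63 59 58 58 64 61 49  0 13]
 [59 59 63 64 59 63 38  1  0]
 [59 56 55 59 56 60 41 16 11]
 [54 56 41 37 49 47 58 49 54]
 [83 89 67 40 61 73 67 67 79]
 [67 77 48  1  0 52 53 43 71]
 [48 75 51  1  0 58 64 53 76]
 [46 72 52  0  0 39 80 75 68]
 [55 69 47  0  0 32 67 69 70]
 [73 76 53  9  0 34 67 77 66]
 [75 74 60 24  9 47 70 72 72]
 [74 73 68 30 19 69 76 76 74]
 [71 76 73 38 13 59 75 75 72]]
```

The pointer reads about 0.03 rad past the mark's middle, so I'll take off 0.02 rad about the contact point.

Request:
step_arm(
  plan=[
    {"x": 0,"y": -0.05,"z": 0.005,"rx": -0.1,"ry": 0,"rz": 0},
    {"x": 0,"y": -0.05,"z": 0.005,"rx": -0.1,"ry": 0,"rz": 0},
    {"x": 0,"y": 0,"z": 0,"rx": 0,"ry": 0,"rz": 0},
    {"x": 0,"y": 0,"z": 0,"rx": 0,"ry": 0,"rz": 0},
    {"x": 0,"y": 0,"z": 0,"rx": 0,"ry": 0,"rz": 0},
    {"x": 0,"y": 0,"z": 0,"rx": 0,"ry": 0,"rz": 0},
    {"x": 0,"y": 0,"z": 0,"rx": 0,"ry": 0,"rz": 0},
    {"x": 0,"y": 0,"z": 0,"rx": 0,"ry": 0,"rz": 0},
    {"x": 0,"y": 0,"z": 0,"rx": 0,"ry": 0,"rz": 0},
    {"x": 0,"y": 0,"z": 0,"rx": 0,"ry": 0,"rz": 0},
  ],
)

```text
t: 18.63
eef_pos: [544.1, -157.7, 189.3]
tcp_rot: [-2.841, 0.0, -2.964]
ft_force: [-2.2, 1.5, 6.0]
opening: 0.226
grip_force: 30.0
```

Request:
step_arm(
  plan=[
    {"x": 0,"y": 0,"z": 0,"rx": 0,"ry": 0,"rz": 0},
    {"x": 0,"y": 0,"z": 0,"rx": 0,"ry": 0,"rz": 0},
    {"x": 0,"y": 0,"z": 0,"rx": 0,"ry": 0,"rz": 0},
    {"x": 0,"y": 0,"z": 0,"rx": 0,"ry": 0,"rz": 0},
    {"x": 0,"y": 0,"z": 0,"rx": 0,"ry": 0,"rz": 0},
    {"x": 0,"y": 0,"z": 0,"rx": 0,"ry": 0,"rz": 0},
    {"x": 0,"y": 0,"z": 0,"rx": 0,"ry": 0,"rz": 0},
    {"x": 0,"y": 0,"z": 0,"rx": 0,"ry": 0,"rz": 0},
    {"x": 0,"y": 0,"z": 0,"rx": 0,"ry": 0,"rz": 0},
    {"x": 0,"y": 0,"z": 0,"rx": 0,"ry": 0,"rz": 0},
  ],
)

```text
t: 19.47
eef_pos: [544.1, -157.7, 189.3]
tcp_rot: [-2.841, 0.0, -2.964]
ft_force: [-1.6, 1.8, 4.8]
opening: 0.232
grip_force: 30.0
```

```bash
python3 - <<'E'
from h import *
c=shot('scene','scene4');i=c['image'][140:230,210:315,::-1]
cv2.imwrite('pics/c6.png',cv2.resize(i,None,fx=6.5,fy=6.5,interpolation=cv2.INTER_CUBIC))
I=c['image'].astype(int)
print((I[167:180,250:259,0]-I[167:180,250:259,1]));print(I[167:184,250:259,1]);print(state()['ft_force'],state()['t'])
c=shot('top','top4');P=cloud(c);J=c['image'].astype(int);r=(J[...,0]>80)&(J[...,0]>2.5*J[...,1])&(P[...,2]>65)&(P[...,2]<80);print('lock',np.median(P[r],0))
E
```

```text
[[ -1  -9  -7  -5  -9  -1  -3  -5   0]
 [ -7   2   5   8   2  -3   1  -3  -4]
 [ -3  16  37  36  16  -4  -2  -5  -1]
 [  2  40  77  71  26  -7  -3   0  -4]
 [ -8  15  63  55  15  -7  -2  -3   2]
 [ -8  15  30  12   3  -3  -5  -4  -4]
 [ -4  23  44   9   8  -1  -4  -6   2]
 [ -5  24  39  12  23   9  -8  -2  -2]
 [ -3   6  15   9  13   8  -5  -2  -2]
 [ -3  -6 -10   2   1  -7   0   0   3]
 [ -6  -3  -6  -1  -6  -5  -5   0  -5]
 [ -6  -3   0   0  -1  -6  -2  -2  -1]
 [ -4   0   0  -1  -3   1  -4  -2  -1]]
[[51 64 53 59 65 42 19 13 11]
 [60 55 42 44 50 44 48 55 52]
 [91 71 49 50 72 72 57 82 84]
 [67 42  0  0 53 53 46 74 70]
 [79 60  0  0 56 61 56 82 58]
 [78 48  0  0 51 76 76 69 44]
 [66 51  0  0 44 77 72 71 42]
 [73 50  8  0 32 65 75 76 79]
 [73 66 34  0 38 68 75 76 71]
 [75 77 56  1 49 84 69 73 72]
 [75 77 51  8 57 71 79 71 69]
 [71 73 53  0 51 80 74 70 71]
 [72 73 54  9 51 73 74 67 75]
 [74 82 58  4 45 78 68 75 73]
 [68 68 57  9 49 75 72 71 67]
 [72 79 55 14 51 73 69 70 67]
 [68 77 55 12 41 73 77 70 75]]
[-1.98396793  2.2653177   5.72552197] 19.5167
lock [504.18706379 236.944146    74.43621236]
```

View pics/c6.png

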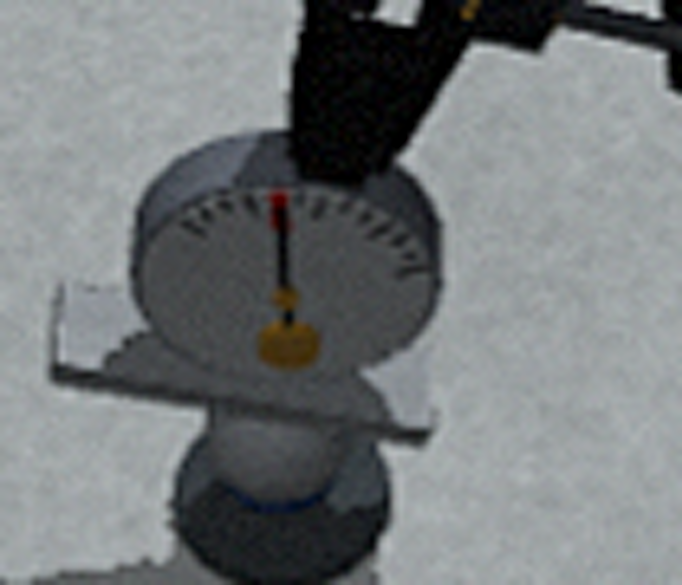

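The pointer is within the mark and the sole is on the ball at (280,440). Before handing in I'll check the lock's travel more precisely.

```bash
python3 - <<'E'
from h import *
d=np.array([-.173,.985])
for a,b in(('scene0','scene1'),('scene0','scene4'),('top0','top4'),('top0','top1')):
    q=[]
    for n in(a,b):
        c=pickle.load(open(f'pics/{n}.pkl','rb'));P=cloud(c);J=c['image'].astype(float)
        roi=(P[...,0]>480)&(P[...,0]<540)&(P[...,1]>180)&(P[...,1]<260)
        w=np.where(roi&(J[...,0]>2*J[...,1]),1.,0)*np.clip((J[...,0]-J[...,1])/np.maximum(J[...,0],20),0,1)
        v,u=np.nonzero(w);X=onz(c,np.c_[u,v],60)
        q.append(((X*w[v,u][:,None]).sum(0)/w.sum())[:2]);l=(X[:,:2]@d);q.append(np.percentile(l,[2,98]))
    print(a,b,(q[2]-q[0])@d,q[3]-q[1])
E
```

```text
scene0 scene1 144.3181742980113 [ 39.89080143 544.85723218]
scene0 scene4 38.32998235962888 [37.22139323 39.53512946]
top0 top4 38.13286476147156 [37.99190419 39.29157809]
top0 top1 93.75752333502504 [87.64817064 95.19361989]
```

Request:
step_arm(
  plan=[
    {"x": 0,"y": 0.03,"z": 0,"rx": 0.08,"ry": 0,"rz": 0},
    {"x": 0,"y": 0,"z": 0,"rx": 0,"ry": 0,"rz": 0},
    {"x": 0,"y": 0,"z": 0,"rx": 0,"ry": 0,"rz": 0},
    {"x": 0,"y": 0,"z": 0,"rx": 0,"ry": 0,"rz": 0},
    {"x": 0,"y": 0,"z": 0,"rx": 0,"ry": 0,"rz": 0},
    {"x": 0,"y": 0,"z": 0,"rx": 0,"ry": 0,"rz": 0},
    {"x": 0,"y": 0,"z": 0,"rx": 0,"ry": 0,"rz": 0},
    {"x": 0,"y": 0,"z": 0,"rx": 0,"ry": 0,"rz": 0},
    {"x": 0,"y": 0,"z": 0,"rx": 0,"ry": 0,"rz": 0},
    {"x": 0,"y": 0,"z": 0,"rx": 0,"ry": 0,"rz": 0},
  ],
)

```text
t: 20.4
eef_pos: [544.0, -156.8, 189.2]
tcp_rot: [-2.834, 0.001, -2.964]
ft_force: [-1.9, 2.9, 7.8]
opening: 0.23
grip_force: 30.0
```

Request:
step_arm(
  plan=[
    {"x": 0,"y": 0,"z": 0,"rx": 0,"ry": 0,"rz": 0},
    {"x": 0,"y": 0,"z": 0,"rx": 0,"ry": 0,"rz": 0},
    {"x": 0,"y": 0,"z": 0,"rx": 0,"ry": 0,"rz": 0},
    {"x": 0,"y": 0,"z": 0,"rx": 0,"ry": 0,"rz": 0},
    {"x": 0,"y": 0,"z": 0,"rx": 0,"ry": 0,"rz": 0},
    {"x": 0,"y": 0,"z": 0,"rx": 0,"ry": 0,"rz": 0},
    {"x": 0,"y": 0,"z": 0,"rx": 0,"ry": 0,"rz": 0},
    {"x": 0,"y": 0,"z": 0,"rx": 0,"ry": 0,"rz": 0},
    {"x": 0,"y": 0,"z": 0,"rx": 0,"ry": 0,"rz": 0},
    {"x": 0,"y": 0,"z": 0,"rx": 0,"ry": 0,"rz": 0},
  ],
)

```text
t: 21.23
eef_pos: [544.0, -156.8, 189.2]
tcp_rot: [-2.834, 0.001, -2.964]
ft_force: [-2.6, 3.0, 7.3]
opening: 0.227
grip_force: 30.0
```

```bash
python3 -c "
from cell import *
print(state()['ft_force'],state()['grip_force']); print(job_done())"
```

```text
[-2.63814046  3.01123097  7.25653899] 30.001576244831085
the job is handed in; nothing more can be done
None
```

I handed the job in at about 21 s, but it returned no verdict: the lock was pulled about 38–39 mm of its 40 mm travel, where it met the stop, and the gauge is held with its sole pressed on the ball at roughly 13 N and the pointer within about 0.03 rad of the red mark's middle.

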